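Find the case with the transformer and box it

ROBOT

A 6-joint arm with a two-finger parallel gripper is mounted at the origin on the work surface. World frame = base frame: x ahead of the robot, y to its left, z up, the work surface at z = 0. Lengths are in mm, angles in rad, forces in N, time in s.
With the tool pointing down it reaches from about 350 to 875 mm from the base axis. Payload 4.2 kg.
Tool frame: the origin (TCP) lies at the very end of the fingers, on their centre line; the grasp point (between the pads) lies 19 mm behind it (arm.pinch_z is the distance from the TCP to the grasp point, in mm); x points along the fingers, y is the direction in which the jaws open and shut, and the axes are right-handed (so a half turn about x gives the same grasp; the last joint's range is limited). The gripper opens to 85 mm and grips with 20 to 120 N. Pads are 22 mm wide; open, the fingers measure 114 mm over their backs; the gripper's body (76 mm by 85 mm) begins 54 mm behind the grasp point. The pads swing forward as they close: fully open they stand 13 mm farther back than shut.
Start: joints at [-0.868, 0.385, 0.008, 0, -1.194, -0.259], TCP at [268.371, -564.426, 231.312] pointing down, gripper open.
Joint ranges: [-3.14, 3.14], [-1.21, 2.06], [-1.07, 1.41], [-3.16, 2.05], [-2.99, -0.16], [-3.1, 3.1]. Speed limits (rad/s): [2.79, 2.79, 3.14, 3.14, 3.14, 3.14].

INTERFACE

Orientations are given as a unit quaternion [x, y, z, w].
In Python, from bench import arm gives the robot as it stands.
- The arm moves only by the tool drive_tool, never from a script. Its argument "motion" is a list of rows, each a list of 4 numbers: the shift along the tool's x, y, z in mm, then the turn about the tool's x in degrees. In form: [[dx, dy, dz, spin], ...]. A call has 1 to 10 rows; each row shifts and turns the commanded pose from where the row before left it, along the tool's axes as they then stand; what a row does not reach is not made up. A row lasts 1/12 s, in which the tool goes at most 41.7 mm and 7.16 degrees, less where a joint would pass 70% of its speed; a pose out of reach is approached as far as the arm can. A call with a gripper value outside its range is refused whole. "grip" is the finger opening in mm, from 0 to 85.4, set as the call begins (left out, the last holds). The fingers move at their own pace and stop on an object; the grip force is fixed at half the most. Time passes only in rows, so rows that do not move let the fingers close. It gives the time, the measured TCP pose, the force and the opening at its end, in the units of the state.
- arm.read_state(): the state, without advancing time (a new reading comes with each control period).
- arm.get_image(name): name is "side" or "top"; returns the picture (400x640x3 uint8, red, green, blue); there is no depth.
- arm.calibration(name): a dict with "K" (3x3 intrinsics, pixels), "distortion" ([k1, k2, p1, p2, k3] as OpenCV has them; the pictures are not rectified), "eye" and "attitude" of the camera in the world. Camera axes: x right, y up, looking along -z (the intrinsics and any distortion apply to the point x, -y, -z); pixel columns grow to the right and rows downward; lengths in mm; the calibration is good to about 2 mm. A picture is of the moment at which its call begins. calibration takes no time and is no camera call.
- arm.job_done(): hands the job in, once; it reports no verdict.
The state is a dict: "clock": time; "joints": joint angles; "joint_vel": joint speeds; "joint_efforts": joint torques, N m; "position": TCP position; "ee_rot": TCP orientation; "contact_force": force on the tool from outside, world axes, zero at the start; "wrist_torque": the same for the moment, N m; "gripper_width": finger opening in mm.
Only numpy, scipy, OpenCV 4.12 (cv2) and the standard library are available. Lean on these libraries where they do the work, as an engineer would, in place of code of your own. Each camera call takes 0.05 s, during which the arm holds its last target. There are 200 camera calls.

TASK

One of the four identical closed instrument cases still has its heavy transformer inside, and only its weight tells which. Find it by feel, lay it flat and gently, without dropping it, in the white box and fold the lid fully shut. The three empty cases must end standing on the bench where they were, and nothing else may be disturbed.

Things in the scene. Friction and masses are not known exactly. Their poses are not given: they have to be found in the camera images.
- case_a: closed black plastic instrument case, 120 x 56 x 50 mm (x, y, z), aluminium end plates, one of four that look the same; it stands loose on the bench, long side x within 0.35 rad of pointing away from the robot. Origin: centre of its underside. Empty it weighs 0.13 to 0.21 kg, with the transformer inside 0.46 to 0.66 kg; any one of the four may be the full one
- case_b: closed black plastic instrument case, 120 x 56 x 50 mm (x, y, z), aluminium end plates, one of four that look the same; it stands loose on the bench, long side x within 0.35 rad of pointing away from the robot. Origin: centre of its underside. Empty it weighs 0.13 to 0.21 kg, with the transformer inside 0.46 to 0.66 kg; any one of the four may be the full one
- case_c: closed black plastic instrument case, 120 x 56 x 50 mm (x, y, z), aluminium end plates, one of four that look the same; it stands loose on the bench, long side x within 0.35 rad of pointing away from the robot. Origin: centre of its underside. Empty it weighs 0.13 to 0.21 kg, with the transformer inside 0.46 to 0.66 kg; any one of the four may be the full one
- case_d: closed black plastic instrument case, 120 x 56 x 50 mm (x, y, z), aluminium end plates, one of four that look the same; it stands loose on the bench, long side x within 0.35 rad of pointing away from the robot. Origin: centre of its underside. Empty it weighs 0.13 to 0.21 kg, with the transformer inside 0.46 to 0.66 kg; any one of the four may be the full one
- return_box: white plastic box fixed to the bench, 170 x 210 mm outside, 70 mm high, walls and floor 5 mm, open on top under its folding lid. Origin: centre of its underside; x (the 170 mm side) points to the hinged side, away from the cases; y is along the 210 mm side; z up
- lid_panel (a joint): angle of the box's lid, a stiff white panel 170 x 210 mm, 6 mm thick, hinged along the rim of the box's +x side: 0 is fully shut, flat on the rim; at 1.57 it stands upright; it starts open at 1.65 to 1.9 and stops at 2.0. Friction holds it at any angle; about 2 N square to the panel at its free edge moves it
- lid_hinge (a point): middle of the hinge line on the underside of the lid, 70.5 mm above the bench, 85 mm along the box's +x; the line runs along the box's y
- lid_edge (a point): middle of the lid's free edge, 170 mm from the hinge line, half way through the 6 mm panel
- pliers: bystander, loose on the bench; origin: centre of its underside; yellow-handled pliers, 160 mm long, 14 mm high
- wool_tin: bystander, loose on the bench; origin: centre of its underside; round brass tin, 64 mm across, 42 mm high
- phone_board: bystander, loose on the bench; origin: centre of its underside; flat opened phone, 140 x 70 x 14 mm

How it is judged (in metres and radians):
On the way:
1. the full case lies flat in the white box, while the lid is still open (value of joint lid_panel above 0.6 rad and ((x of case_a in the frame of return_box between -0.085 and 0.085 m and y of case_a in the frame of return_box between -0.105 and 0.105 m and z of case_a in the frame of return_box below 0.012 m and angle between case_a's own z axis and vertical below 0.15 rad and contact force between case_a and return_box above 3.2 N) or (x of case_b in the frame of return_box between -0.085 and 0.085 m and y of case_b in the frame of return_box between -0.105 and 0.105 m and z of case_b in the frame of return_box below 0.012 m and angle between case_b's own z axis and vertical below 0.15 rad and contact force between case_b and return_box above 3.2 N) or (x of case_c in the frame of return_box between -0.085 and 0.085 m and y of case_c in the frame of return_box between -0.105 and 0.105 m and z of case_c in the frame of return_box below 0.012 m and angle between case_c's own z axis and vertical below 0.15 rad and contact force between case_c and return_box above 3.2 N) or (x of case_d in the frame of return_box between -0.085 and 0.085 m and y of case_d in the frame of return_box between -0.105 and 0.105 m and z of case_d in the frame of return_box below 0.012 m and angle between case_d's own z axis and vertical below 0.15 rad and contact force between case_d and return_box above 3.2 N))), for 0.2 s.
At the end, for the whole second after the job is handed in: The full case (it presses on the box with more than 3.2 N) lies flat (within 0.15 rad) and still on the floor of the white box; the lid is shut (under 0.04 rad); the three empty cases stand upright and still on the bench within 60 mm of where each began (value of joint lid_panel below 0.04 rad and ((x of case_a in the frame of return_box between -0.085 and 0.085 m and y of case_a in the frame of return_box between -0.105 and 0.105 m and z of case_a in the frame of return_box below 0.012 m and angle between each of case_a, case_b, case_c, case_d's own z axis and vertical below 0.15 rad and contact force between case_a and return_box above 3.2 N and linear speed of each of case_a, case_b, case_c, case_d below 0.02 m/s and distance of each of case_b, case_c, case_d from where it was at the start of the episode below 0.06 m and height (world z) of each of case_b, case_c, case_d below 0.01 m) or (x of case_b in the frame of return_box between -0.085 and 0.085 m and y of case_b in the frame of return_box between -0.105 and 0.105 m and z of case_b in the frame of return_box below 0.012 m and angle between each of case_b, case_a, case_c, case_d's own z axis and vertical below 0.15 rad and contact force between case_b and return_box above 3.2 N and linear speed of each of case_b, case_a, case_c, case_d below 0.02 m/s and distance of each of case_a, case_c, case_d from where it was at the start of the episode below 0.06 m and height (world z) of each of case_a, case_c, case_d below 0.01 m) or (x of case_c in the frame of return_box between -0.085 and 0.085 m and y of case_c in the frame of return_box between -0.105 and 0.105 m and z of case_c in the frame of return_box below 0.012 m and angle between each of case_c, case_a, case_b, case_d's own z axis and vertical below 0.15 rad and contact force between case_c and return_box above 3.2 N and linear speed of each of case_c, case_a, case_b, case_d below 0.02 m/s and distance of each of case_a, case_b, case_d from where it was at the start of the episode below 0.06 m and height (world z) of each of case_a, case_b, case_d below 0.01 m) or (x of case_d in the frame of return_box between -0.085 and 0.085 m and y of case_d in the frame of return_box between -0.105 and 0.105 m and z of case_d in the frame of return_box below 0.012 m and angle between each of case_d, case_a, case_b, case_c's own z axis and vertical below 0.15 rad and contact force between case_d and return_box above 3.2 N and linear speed of each of case_d, case_a, case_b, case_c below 0.02 m/s and distance of each of case_a, case_b, case_c from where it was at the start of the episode below 0.06 m and height (world z) of each of case_a, case_b, case_c below 0.01 m))); the robot touches nothing.
It fails at once if a case is slammed into the box (over 120 N between them) (contact force between any of case_a, case_b, case_c, case_d and return_box above 120 N).
It fails at once if a case is let fall into the box: inside it, moving faster than 0.45 m/s with no finger touching it (a fall of more than about 10 to 20 mm) ((x of case_a in the frame of return_box between -0.085 and 0.085 m and y of case_a in the frame of return_box between -0.105 and 0.105 m and z of case_a in the frame of return_box between 0.007 and 0.12 m and linear speed of case_a above 0.45 m/s and contact force between case_a and the fingers below 0.05 N) or (x of case_b in the frame of return_box between -0.085 and 0.085 m and y of case_b in the frame of return_box between -0.105 and 0.105 m and z of case_b in the frame of return_box between 0.007 and 0.12 m and linear speed of case_b above 0.45 m/s and contact force between case_b and the fingers below 0.05 N) or (x of case_c in the frame of return_box between -0.085 and 0.085 m and y of case_c in the frame of return_box between -0.105 and 0.105 m and z of case_c in the frame of return_box between 0.007 and 0.12 m and linear speed of case_c above 0.45 m/s and contact force between case_c and the fingers below 0.05 N) or (x of case_d in the frame of return_box between -0.085 and 0.085 m and y of case_d in the frame of return_box between -0.105 and 0.105 m and z of case_d in the frame of return_box between 0.007 and 0.12 m and linear speed of case_d above 0.45 m/s and contact force between case_d and the fingers below 0.05 N)).
It fails at once if a bystander (pliers, tin or phone) is moved more than 30 mm (distance of any of pliers, wool_tin, phone_board from where it was at the start of the episode above 0.03 m).
It also fails if it takes over 72 s, if anything falls off the work surface, if the arm or the gripper's body presses on something with over 40 N, if the wrist force passes 120 N, or if a joint passes its speed limit or range.

## Working session

There is one attempt and no reset: what is moved stays moved. The work goes in short steps, Python scripts to look and compute and a tool call to move; the robot and the scene stay as the last step left them, time stands still between calls to the robot, and variables do not carry over. Pictures are saved under pics/ and viewed, about 8 in all and at most 12, crops included, and the job is handed in when it is done.

Besides the shell and the picture viewer there is one more tool, called after "Request:" as name(argument=value, ...), one argument or row to a line, values as JSON. drive_tool: Moves the arm, as the interface text tells. Its arguments: {"type":"object","properties":{"motion":{"type":"array"},"grip":{"type":"number"}},"required":["motion"]}

```bash
mkdir -p pics; ls; python3 - <<'E'
from bench import arm
import cv2,numpy as np
for n in("top","side"):
    cv2.imwrite(f"pics/{n}0.png",arm.get_image(n)[:,:,::-1]); c=arm.calibration(n); print(n,{k:np.round(np.array(v),4).tolist() for k,v in c.items()})
print(arm.read_state(), arm.pinch_z)
E
```

```text
pics
top {'K': [[464.6551, 0.0, 319.4117], [0.0, 464.6551, 201.6599], [0.0, 0.0, 1.0]], 'distortion': [-0.0334, 0.0, 0.0, 0.0, 0.0], 'eye': [286.9235, -11.1666, 1588.1128], 'attitude': [-0.0703, 0.0537, 0.7064, -0.7022]}
side {'K': [[486.1632, 0.0, 313.8858], [0.0, 486.1632, 203.7093], [0.0, 0.0, 1.0]], 'distortion': [-0.1442, 0.0, 0.0, 0.0, 0.0], 'eye': [-67.2398, 932.4135, 1238.7892], 'attitude': [-0.109, 0.3579, 0.8905, -0.2588]}
{'clock': 0.1, 'joints': array([-8.68402741e-01,  3.85473944e-01,  6.77808050e-03, -4.44082107e-04,
       -1.19401112e+00, -2.58586250e-01]), 'joint_vel': array([-1.55688147e-04, -1.14786969e-03,  3.29006861e-03, -3.77019695e-04,
       -2.32472994e-04,  1.42484240e-05]), 'joint_efforts': array([-7.21950455e-04, -3.93318844e+01,  1.88929725e+01,  4.19799283e+00,
       -2.61321526e-03, -3.32596057e-07]), 'position': array([ 268.15062085, -563.97776062,  230.33918251]), 'ee_rot': array([-0.15490197,  0.68996393,  0.15623494,  0.68959829]), 'contact_force': array([-0.47714898,  0.55182857, -0.19398667]), 'wrist_torque': array([ 0.02150285,  0.01697737, -0.00563114]), 'gripper_width': 85.61102716896983} 18.700000000000003
```

View pics/top0.png

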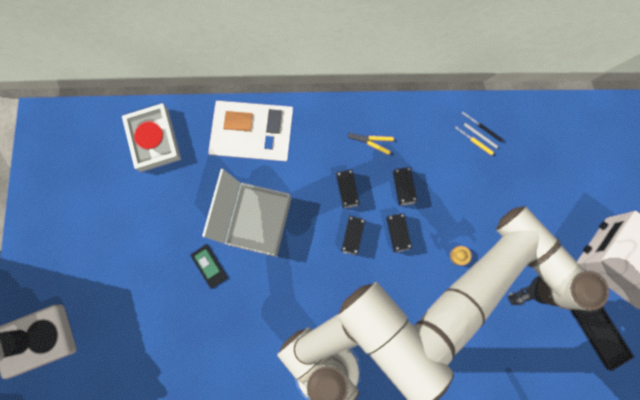

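View pics/side0.png

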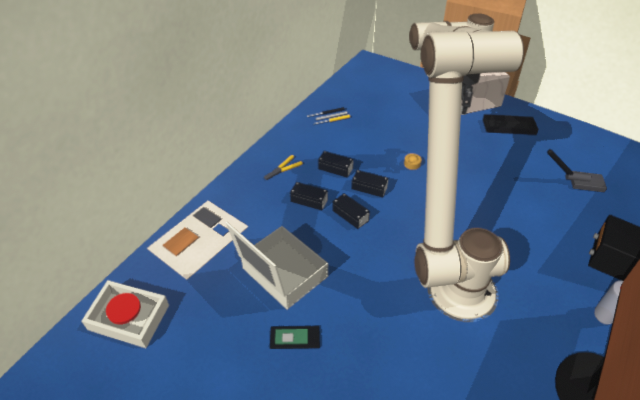

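The top view has the four cases near (347,188), (404,186), (353,235) and (399,232). The box is near (255,218) with its hinge on the left, which is +y. I'll enlarge crops next.

```bash
cat > h.py <<'E'
import numpy as np, cv2
from scipy.spatial.transform import Rotation as R
from bench import arm
class Cam:
    def __init__(s,n):
        c=arm.calibration(n); s.K=np.array(c["K"]);s.d=np.array(c["distortion"],float);s.e=np.array(c["eye"])
        s.R=R.from_quat(c["attitude"]).as_matrix()@np.diag([1,-1,-1])   # cv cam->world
    def proj(s,P):
        Rt=s.R.T; return cv2.projectPoints(np.atleast_2d(np.array(P,float)),cv2.Rodrigues(Rt)[0],-Rt@s.e,s.K,s.d)[0][:,0]
    def back(s,uv,z):
        p=cv2.undistortPoints(np.array(uv,float).reshape(-1,1,2),s.K,s.d)[:,0]
        d=np.c_[p,np.ones(len(p))]@s.R.T
        return s.e+d*((z-s.e[2])/d[:,2])[:,None]
def crop(n,name,x0,y0,w,h,k):
    im=arm.get_image(n)[:,:,::-1]; cv2.imwrite(f"pics/{name}.png",cv2.resize(im[y0:y0+h,x0:x0+w],None,fx=k,fy=k,interpolation=cv2.INTER_CUBIC))
E
python3 - <<'E'
from h import *
crop("top","t1",320,155,110,110,7) if 0 else None
im=arm.get_image("top")[:,:,::-1]
a=cv2.resize(im[160:265,325:430],None,fx=5,fy=5,interpolation=cv2.INTER_CUBIC)
cv2.imwrite("pics/t1.png",a)
b=cv2.resize(im[160:265,195:300],None,fx=5,fy=5,interpolation=cv2.INTER_CUBIC)
cv2.imwrite("pics/t2.png",b)
# dark segmentation of cases
g=im.max(2)[160:265,325:430]
m=(g<60).astype(np.uint8)
n,l,s,c=cv2.connectedComponentsWithStats(m)
T=Cam("top")
for i in range(1,n):
    if s[i,4]>100:
        p=np.argwhere(l==i)[:,::-1].astype(np.float32)+[325,160]
        r=cv2.minAreaRect(p.astype(np.float32)); bx=cv2.boxPoints(r)
        print(s[i,4],np.round(r[0],1),np.round(T.back([r[0]],50),1),np.round(T.back(bx,50)[:,:2]).tolist())
E
```

```text
494 [404.5 184.9] [[ 615.1 -262.8   50. ]] [[665.0, -226.0], [675.0, -283.0], [566.0, -299.0], [556.0, -243.0]]
440 [347.4 187.6] [[607.3 -70.2  50. ]] [[657.0, -34.0], [668.0, -85.0], [558.0, -106.0], [548.0, -56.0]]
473 [398.5 231.8] [[ 456.2 -237.4   50. ]] [[504.0, -201.0], [516.0, -254.0], [409.0, -273.0], [398.0, -221.0]]
408 [352.9 234.6] [[448.1 -86.2  50. ]] [[400.0, -51.0], [507.0, -76.0], [496.0, -122.0], [390.0, -96.0]]
```

View pics/t1.png

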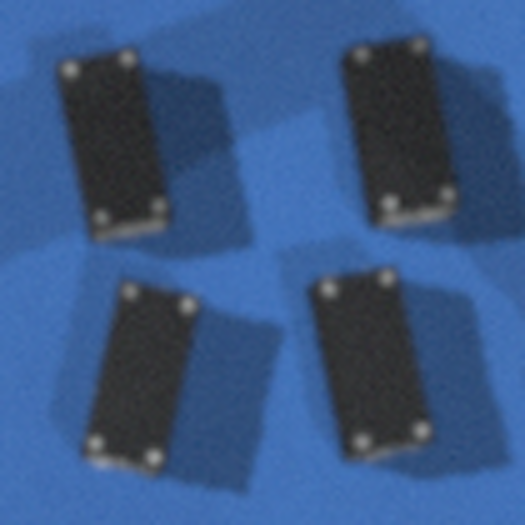

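View pics/t2.png

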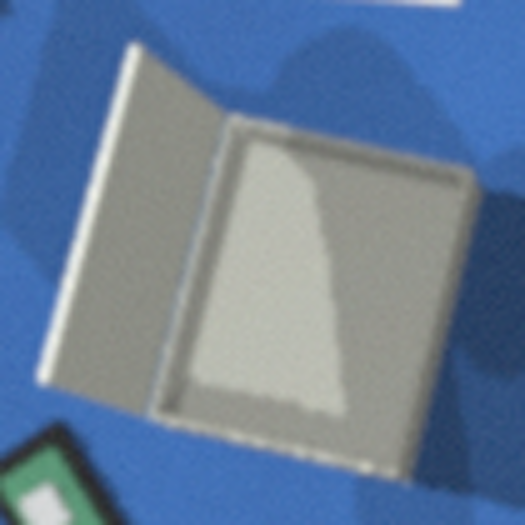

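The crops show the case-lid screws and the box corners clearly. I'll use these pixels for poses.

```bash
python3 - <<'E'
from h import *
T=Cam("top")
f=lambda L,x0,y0:(np.array(L)+.5)/5-.5+[x0,y0]
C={"P":[(69,69),(128,58),(101,217),(159,206)],"Q":[(361,54),(419,46),(390,203),(447,194)],"R":[(129,291),(188,305),(95,443),(153,457)],"S":[(328,289),(387,278),(361,442),(422,431)]}
for k,v in C.items():
    w=T.back(f(v,325,160),50)[:,:2]; d=(w[0]+w[1]-w[2]-w[3])/2
    d2=(w[0]+w[2]-w[1]-w[3])/2
    print(k,w.mean(0).round(1),"yaw",np.degrees(np.arctan2(d[1],d[0])).round(1),"yaw2",np.degrees(np.arctan2(-d2[0],d2[1])).round(1),np.linalg.norm(d).round(1),np.linalg.norm(d2).round(1))
b=T.back(f([(230,115),(478,178),(408,478),(155,412)],195,160),70)[:,:2]
print(b.round(1).tolist(),b.mean(0).round(1),[np.linalg.norm(b[i]-b[i-1]).round(1) for i in range(4)])
dx=(b[0]+b[3]-b[1]-b[2])/2; dy=(b[0]+b[1]-b[2]-b[3])/2
print("x yaw",np.degrees(np.arctan2(dx[1],dx[0])),"y dir",np.degrees(np.arctan2(dy[1],dy[0])))
yaw=np.arctan2(dx[1],dx[0]);c=b.mean(0);ux=np.array([np.cos(yaw),np.sin(yaw)]);uy=np.array([-ux[1],ux[0]])
obs=f([(135,43),(42,380)],195,160)
for a in np.arange(1.6,2.01,.05):
    # underside hinge, inner free edge
    P=[np.r_[c+ux*(85-170*np.cos(a)-6*np.sin(a)*0)+s*105*uy,70.5+170*np.sin(a)] for s in(-1,1)]
    print(a.round(2),T.proj(P).round(1).tolist(),obs.round(1).tolist(),np.round(P[0],0))
s=arm.read_state();print(R.from_quat(s["ee_rot"]).as_matrix().round(3))
E
```

```text
P [609.4 -70.3] yaw 10.9 yaw2 10.4 104.2 40.2
Q [ 616.9 -266. ] yaw 8.6 yaw2 8.1 103.7 39.3
R [449. -86.] yaw -13.6 yaw2 -13.9 103.9 39.8
S [ 457.3 -240.6] yaw 10.6 yaw2 10.0 103.8 40.6
[[623.6, 288.7], [579.1, 121.3], [380.2, 165.7], [424.1, 333.3]] [501.7 227.3] [np.float64(204.4), np.float64(173.2), np.float64(203.8), np.float64(173.2)]
x yaw 75.19593676024112 y dir -12.586182432478585
1.6 [[230.2, 169.5], [210.0, 237.1]] [[221.6, 168.2], [203.0, 235.6]] [626. 287. 240.]
1.65 [[227.6, 168.9], [207.3, 236.4]] [[221.6, 168.2], [203.0, 235.6]] [628. 296. 240.]
1.7 [[225.0, 168.3], [204.7, 235.7]] [[221.6, 168.2], [203.0, 235.6]] [631. 304. 239.]
1.75 [[222.4, 167.7], [202.1, 235.1]] [[221.6, 168.2], [203.0, 235.6]] [633. 312. 238.]
1.8 [[219.9, 167.2], [199.6, 234.4]] [[221.6, 168.2], [203.0, 235.6]] [635. 320. 236.]
1.85 [[217.5, 166.8], [197.1, 233.8]] [[221.6, 168.2], [203.0, 235.6]] [637. 328. 234.]
1.9 [[215.2, 166.3], [194.8, 233.2]] [[221.6, 168.2], [203.0, 235.6]] [639. 336. 231.]
1.95 [[212.9, 166.0], [192.5, 232.6]] [[221.6, 168.2], [203.0, 235.6]] [641. 343. 228.]
2.0 [[210.8, 165.6], [190.4, 232.1]] [[221.6, 168.2], [203.0, 235.6]] [643. 351. 225.]
[[-0.001 -0.429  0.903]
 [ 0.001  0.903  0.429]
 [-1.     0.002 -0.   ]]
```

Request:
drive_tool(
  motion=[
    [35,0,0,5],
    [35,0,0,5],
    [35,0,0,5],
    [0,30,26,0],
    [0,30,26,0],
    [0,30,26,0],
    [0,30,26,0],
    [0,30,26,0],
    [0,30,26,0],
    [0,30,26,0],
  ],
  grip=85,
)

```text
clock: 0.98
position: [409.9, -323.1, 126.2]
ee_rot: [-0.064, 0.704, 0.064, 0.704]
contact_force: [1.6, 0.1, -0.2]
gripper_width: 85.1
```

```bash
cat >> h.py <<'E'
def st():
    s=arm.read_state(); M=R.from_quat(s["ee_rot"]).as_matrix()
    yaw=np.degrees(np.arctan2(M[1,2],M[0,2]))
    print("t",round(s["clock"],2),"pos",s["position"].round(1),"yaw",yaw.round(2),"tiltx",M[:,0].round(3),"F",s["contact_force"].round(2),"w",round(s["gripper_width"],1))
    return s["position"],yaw,M
def go(x,y,z,yw):
    """spin to give first, then shifts in the turned frame"""
    p,yaw,M=st(); a=np.radians(yw); dx,dy=x-p[0],y-p[1]
    print("spin",round(yaw-yw,1),"then dx",round(p[2]-z,1),"dy",round(-dx*np.sin(a)+dy*np.cos(a),1),"dz",round(dx*np.cos(a)+dy*np.sin(a),1))
E
python3 -c "
from h import *
go(457.3,-240.6,12,10.4)"
```

```text
t 0.98 pos [ 409.9 -323.1  126.2] yaw 10.42 tiltx [-0.  0. -1.] F [ 1.58  0.08 -0.2 ] w 85.1
spin 0.0 then dx 114.2 dy 72.6 dz 61.6
```

Request:
drive_tool(
  motion=[
    [0,25,21,0],
    [0,24,20,0],
    [0,24,20,0],
    [0,0,0,0],
    [30,0,0,0],
    [30,0,0,0],
    [30,0,0,0],
    [15,0,0,0],
    [9,0,0,0],
    [0,0,0,0],
  ],
)

```text
clock: 1.82
position: [454.7, -242.1, 10.4]
ee_rot: [-0.064, 0.706, 0.065, 0.703]
contact_force: [-0.6, -0.5, 0.2]
gripper_width: 84.8
```

Request:
drive_tool(
  motion=[
    [0,0,0,0],
    [0,0,0,0],
    [0,0,0,0],
    [0,0,0,0],
    [0,0,0,0],
    [0,0,0,0],
  ],
  grip=40,
)

```text
clock: 2.32
position: [457.3, -242.4, 13.8]
ee_rot: [-0.065, 0.703, 0.064, 0.705]
contact_force: [-0.9, 0.6, 5.9]
gripper_width: 55.2
```

Request:
drive_tool(
  motion=[
    [-8,0,0,0],
    [-8,0,0,0],
    [-8,0,0,0],
    [-4,0,0,0],
    [0,0,0,0],
    [0,0,0,0],
    [0,0,0,0],
    [0,0,0,0],
    [0,0,0,0],
    [0,0,0,0],
  ],
)

```text
clock: 3.15
position: [455.9, -242.1, 40.0]
ee_rot: [-0.064, 0.704, 0.064, 0.704]
contact_force: [0.8, -0.3, -1.7]
gripper_width: 55.3
```

```bash
python3 -c "
from h import *
st()
s=arm.read_state();print(s['wrist_torque'],s['joint_efforts'])"
```

```text
t 3.15 pos [ 455.9 -242.1   40. ] yaw 10.43 tiltx [-0.001  0.    -1.   ] F [ 0.76 -0.31 -1.73] w 55.3
[ 0.0177585  -0.02704259 -0.02934273] [-2.58334665e-03 -3.57529056e+01  1.26567614e+01  2.87831627e+00
 -5.31311642e-03  2.56452864e-05]
```

S is empty, at -1.7 N. I'll put it back and go to Q.

Request:
drive_tool(
  motion=[
    [9,0,0,0],
    [9,0,0,0],
    [6,0,0,0],
    [3,0,0,0],
    [1,0,0,0],
    [0,0,0,0],
  ],
)

```text
clock: 3.65
position: [455.2, -241.9, 13.7]
ee_rot: [-0.064, 0.705, 0.065, 0.703]
contact_force: [-5.3, 3.4, 18.0]
gripper_width: 55.4
```

Request:
drive_tool(
  motion=[
    [0,0,0,0],
    [0,0,0,0],
    [0,0,0,0],
    [-15,0,0,0],
    [-30,0,0,0],
    [-30,0,0,2],
    [0,-12,39,0],
    [0,-12,39,0],
    [0,-12,39,0],
    [0,-11,38,0],
  ],
  grip=85,
)

```text
clock: 4.48
position: [618.1, -266.3, 87.2]
ee_rot: [-0.052, 0.705, 0.052, 0.705]
contact_force: [0.9, 0.4, -0.1]
gripper_width: 85.3
```

```bash
python3 -c "
from h import *
go(616.9,-266,14,8.4)"
```

```text
t 4.48 pos [ 618.1 -266.3   87.2] yaw 8.42 tiltx [ 0. -0. -1.] F [ 0.93  0.36 -0.08] w 85.3
spin 0.0 then dx 73.2 dy 0.5 dz -1.1
```

Request:
drive_tool(
  motion=[
    [0,0,0,0],
    [30,0,0,0],
    [25,0,0,0],
    [12,0,0,0],
    [5,0,0,0],
    [0,0,0,0],
  ],
)

```text
clock: 4.98
position: [615.5, -265.8, 13.7]
ee_rot: [-0.052, 0.706, 0.052, 0.704]
contact_force: [-0.4, 0.1, -0.3]
gripper_width: 84.9
```

Request:
drive_tool(
  motion=[
    [0,0,0,0],
    [0,0,0,0],
    [0,0,0,0],
    [0,0,0,0],
    [0,0,0,0],
    [0,0,0,0],
  ],
  grip=40,
)

```text
clock: 5.48
position: [617.7, -266.2, 17.5]
ee_rot: [-0.053, 0.704, 0.052, 0.706]
contact_force: [0.6, -0.1, 6.1]
gripper_width: 55.1
```

Request:
drive_tool(
  motion=[
    [-8,0,0,0],
    [-8,0,0,0],
    [-8,0,0,0],
    [-4,0,0,0],
    [0,0,0,0],
    [0,0,0,0],
    [0,0,0,0],
    [0,0,0,0],
    [0,0,0,0],
    [0,0,0,0],
  ],
)

```text
clock: 6.32
position: [616.1, -265.8, 42.9]
ee_rot: [-0.052, 0.705, 0.052, 0.705]
contact_force: [0.1, -0.5, -0.9]
gripper_width: 55.1
```

Q is also light. I'll put it back and go to P.

Request:
drive_tool(
  motion=[
    [9,0,0,0],
    [9,0,0,0],
    [6,0,0,0],
    [3,0,0,0],
    [0,0,0,0],
    [0,0,0,0],
  ],
)

```text
clock: 6.82
position: [615.9, -265.8, 17.4]
ee_rot: [-0.052, 0.706, 0.052, 0.705]
contact_force: [-3.1, 1.6, 7.1]
gripper_width: 55.1
```

Request:
drive_tool(
  motion=[
    [0,0,0,0],
    [0,0,0,0],
    [0,0,0,0],
    [-15,0,0,0],
    [-30,0,0,0],
    [-30,0,0,-2.2],
    [0,40,6,0],
    [0,40,6,0],
    [0,40,6,0],
    [0,40,6,0],
  ],
  grip=85,
)

```text
clock: 7.65
position: [610.1, -102.9, 91.1]
ee_rot: [-0.065, 0.704, 0.065, 0.704]
contact_force: [0.9, 0.7, -0.8]
gripper_width: 84.9
```

```bash
python3 -c "
from h import *
go(609.4,-70.3,15,10.6)"
```

```text
t 7.65 pos [ 610.1 -102.9   91.1] yaw 10.56 tiltx [ 0.  0. -1.] F [ 0.9   0.67 -0.79] w 84.9
spin -0.0 then dx 76.1 dy 32.2 dz 5.3
```

Request:
drive_tool(
  motion=[
    [0,32,5,0],
    [0,0,0,0],
    [30,0,0,0],
    [28,0,0,0],
    [12,0,0,0],
    [6,0,0,0],
    [0,0,0,0],
  ],
)

```text
clock: 8.23
position: [608.8, -72.3, 13.8]
ee_rot: [-0.066, 0.705, 0.065, 0.703]
contact_force: [0.5, 0.6, -0.1]
gripper_width: 84.8
```

Request:
drive_tool(
  motion=[
    [0,0,0,0],
    [0,0,0,0],
    [0,0,0,0],
    [0,0,0,0],
    [0,0,0,0],
    [0,0,0,0],
  ],
  grip=40,
)

```text
clock: 8.73
position: [610.8, -71.9, 17.1]
ee_rot: [-0.066, 0.703, 0.065, 0.705]
contact_force: [-0.2, 0.9, 5.1]
gripper_width: 55.2
```

Request:
drive_tool(
  motion=[
    [-8,0,0,0],
    [-8,0,0,0],
    [-8,0,0,0],
    [-4,0,0,0],
    [0,0,0,0],
    [0,0,0,0],
    [0,0,0,0],
    [0,0,0,0],
    [0,0,0,0],
    [0,0,0,0],
  ],
)

```text
clock: 9.57
position: [609.2, -71.9, 42.9]
ee_rot: [-0.065, 0.704, 0.065, 0.704]
contact_force: [0.2, -0.5, -0.9]
gripper_width: 55.1
```

P is light too, which leaves R. I'll check it by feel as well.

Request:
drive_tool(
  motion=[
    [9,0,0,0],
    [9,0,0,0],
    [6,0,0,0],
    [3,0,0,0],
    [0,0,0,0],
    [0,0,0,0],
  ],
)

```text
clock: 10.07
position: [608.9, -71.9, 17.0]
ee_rot: [-0.066, 0.704, 0.066, 0.704]
contact_force: [-3.7, 0.1, 7.9]
gripper_width: 55.5
```

Request:
drive_tool(
  motion=[
    [0,0,0,0],
    [0,0,0,0],
    [0,0,0,0],
    [-15,0,0,0],
    [-30,0,0,0],
    [-30,0,0,6],
    [0,0,0,6.2],
    [0,0,0,6.2],
    [0,0,0,6],
  ],
  grip=85,
)

```text
clock: 10.82
position: [609.7, -71.8, 91.7]
ee_rot: [0.087, 0.701, -0.087, 0.702]
contact_force: [0.0, 0.0, -0.0]
gripper_width: 84.8
```

Request:
drive_tool(
  motion=[
    [0,-13,-38,0],
    [0,-13,-38,0],
    [0,-13,-38,0],
    [0,-13,-38,0],
    [0,0,0,0],
  ],
)

```text
clock: 11.23
position: [438.6, -87.3, 89.3]
ee_rot: [0.086, 0.706, -0.086, 0.698]
contact_force: [-0.1, 0.7, -0.2]
gripper_width: 85.0
```

```bash
python3 -c "
from h import *
go(449,-86,15,-13.8)"
```

```text
t 11.23 pos [438.6 -87.3  89.3] yaw -13.95 tiltx [-0.012  0.    -1.   ] F [-0.15  0.74 -0.2 ] w 85.0
spin -0.1 then dx 74.3 dy 3.8 dz 9.8
```

Request:
drive_tool(
  motion=[
    [0,0,0,0],
    [0,0,0,0],
    [0,0,0,0],
  ],
)

```text
clock: 11.48
position: [451.1, -85.9, 91.6]
ee_rot: [0.085, 0.701, -0.085, 0.703]
contact_force: [0.4, -0.5, -0.5]
gripper_width: 85.1
```

```bash
python3 -c "
from h import *
go(449,-86,16,-13.8)"
```

```text
t 11.48 pos [451.1 -85.9  91.6] yaw -13.75 tiltx [ 0.002  0.    -1.   ] F [ 0.39 -0.53 -0.5 ] w 85.1
spin 0.0 then dx 75.6 dy -0.6 dz -2.0
```

Request:
drive_tool(
  motion=[
    [0,0,0,0],
    [30,0,0,0],
    [27,0,0,0],
    [12,0,0,0],
    [5,0,0,0],
    [0,0,0,0],
  ],
)

```text
clock: 11.98
position: [449.5, -86.2, 16.0]
ee_rot: [0.084, 0.703, -0.085, 0.701]
contact_force: [0.3, -0.0, 0.1]
gripper_width: 85.1
```

Request:
drive_tool(
  motion=[
    [0,0,0,0],
    [0,0,0,0],
    [0,0,0,0],
    [0,0,0,0],
    [0,0,0,0],
    [0,0,0,0],
  ],
  grip=40,
)

```text
clock: 12.48
position: [450.3, -86.2, 18.6]
ee_rot: [0.085, 0.701, -0.084, 0.703]
contact_force: [-1.3, -1.3, 7.0]
gripper_width: 55.3
```

Request:
drive_tool(
  motion=[
    [-8,0,0,0],
    [-8,0,0,0],
    [-8,0,0,0],
    [-4,0,0,0],
    [0,0,0,0],
    [0,0,0,0],
    [0,0,0,0],
    [0,0,0,0],
    [0,0,0,0],
    [0,0,0,0],
  ],
)

```text
clock: 13.32
position: [449.2, -86.2, 45.0]
ee_rot: [0.085, 0.702, -0.085, 0.702]
contact_force: [0.3, -0.3, -5.9]
gripper_width: 55.5
```

R is the full one, at -5.9 N. I'll carry it over the box.

Request:
drive_tool(
  motion=[
    [-15,0,0,0],
    [-30,0,0,0],
    [-30,0,0,0],
    [-25,0,0,0],
    [-15,0,0,0],
    [0,10,-1,0],
    [0,20,-2,0],
    [0,30,-2,0],
    [0,33,-2,0],
    [0,33,-2,0],
  ],
)

```text
clock: 14.15
position: [469.6, 39.6, 158.9]
ee_rot: [0.085, 0.703, -0.086, 0.701]
contact_force: [0.7, 0.1, -5.1]
gripper_width: 54.6
```

Request:
drive_tool(
  motion=[
    [0,33,-2,0],
    [0,33,-2,0],
    [0,33,-2,0],
    [0,33,-2,0],
    [0,25,-2,0],
    [0,15,-2,0],
    [0,8,-1,0],
    [0,0,0,0],
    [0,0,0,0],
    [0,0,0,0],
  ],
)

```text
clock: 14.98
position: [500.2, 214.9, 159.8]
ee_rot: [0.085, 0.702, -0.086, 0.701]
contact_force: [-0.0, -0.4, -4.6]
gripper_width: 55.4
```

```bash
python3 -c "
from h import *
go(500,217,22,-13.7)
a=arm.get_image('top')[120:270,190:340,::-1];b=arm.get_image('side')[180:330,200:350,::-1]
cv2.imwrite('pics/c1.png',cv2.resize(np.hstack([a,b]),(800,400),interpolation=cv2.INTER_CUBIC))"
```

```text
t 14.98 pos [500.2 214.9 159.8] yaw -13.84 tiltx [-0.002 -0.001 -1.   ] F [-0.05 -0.38 -4.64] w 55.4
spin -0.1 then dx 137.8 dy 2.0 dz -0.7
```

View pics/c1.png

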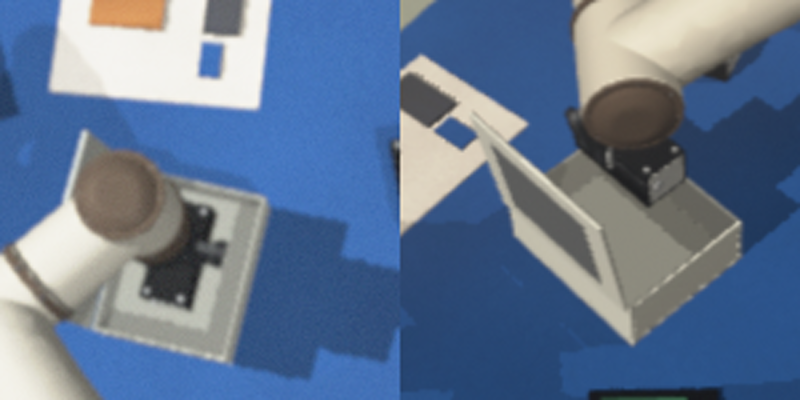

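Picture 5 shows the case centred over the open box and parallel to it, with the wrist clear of the lid. I'll lower it.

Request:
drive_tool(
  motion=[
    [15,0,0,0],
    [25,0,0,0],
    [25,0,0,0],
    [25,0,0,0],
    [18,0,0,0],
    [10,0,0,0],
    [5,0,0,0],
    [3,0,0,0],
    [0,0,0,0],
    [0,0,0,0],
  ],
)

```text
clock: 15.92
position: [501.7, 216.7, 35.4]
ee_rot: [0.085, 0.701, -0.084, 0.703]
contact_force: [-0.7, 0.9, -5.5]
gripper_width: 55.4
```

Request:
drive_tool(
  motion=[
    [3,0,0,0],
    [3,0,0,0],
    [2,0,0,0],
    [1,0,0,0],
    [0,0,0,0],
  ],
)

```text
clock: 16.33
position: [500.7, 216.2, 25.1]
ee_rot: [0.085, 0.702, -0.085, 0.702]
contact_force: [-0.4, -0.0, -5.7]
gripper_width: 55.2
```

Request:
drive_tool(
  motion=[
    [1,0,0,0],
    [1,0,0,0],
    [1,0,0,0],
    [0,0,0,0],
    [0,0,0,0],
  ],
)

```text
clock: 16.75
position: [501.1, 216.4, 23.7]
ee_rot: [0.085, 0.702, -0.085, 0.702]
contact_force: [-3.6, -1.2, 5.8]
gripper_width: 55.1
```

It has touched down, so I'll release and rise.

Request:
drive_tool(
  motion=[
    [0,0,0,0],
    [0,0,0,0],
    [0,0,0,0],
    [0,0,0,0],
    [-15,0,0,0],
    [-30,0,0,0],
    [-35,0,0,0],
    [-35,0,0,0],
    [-35,0,0,0],
    [0,0,0,0],
  ],
  grip=80,
)

```text
clock: 17.58
position: [505.1, 218.6, 180.3]
ee_rot: [0.087, 0.698, -0.081, 0.707]
contact_force: [1.1, 0.9, -0.1]
gripper_width: 79.8
```

```bash
python3 -c "
from h import *
st()
a=arm.get_image('top')[120:270,190:340,::-1];b=arm.get_image('side')[180:330,200:350,::-1]
cv2.imwrite('pics/c2.png',cv2.resize(np.hstack([a,b]),(800,400),interpolation=cv2.INTER_CUBIC))"
```

```text
t 17.58 pos [505.1 218.6 180.3] yaw -13.67 tiltx [ 0.014  0.008 -1.   ] F [ 1.09  0.94 -0.1 ] w 79.8
```

View pics/c2.png

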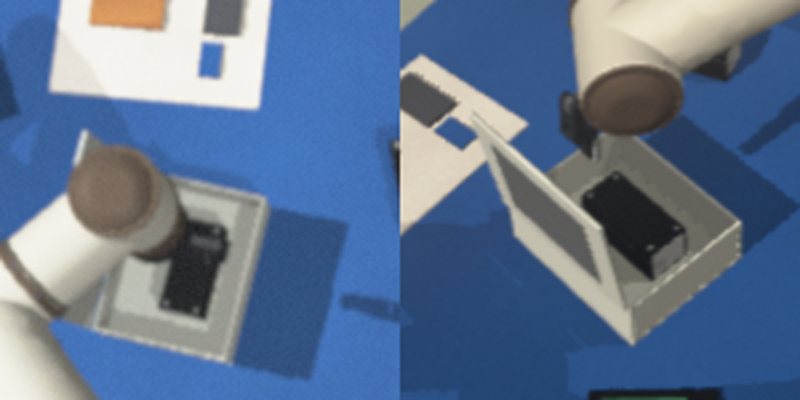

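Picture 6 shows the full case lying flat in the box with the lid still open. Next I'll go over the lid with closed fingers.

Request:
drive_tool(
  motion=[
    [-35,0,0,0],
    [-40,0,0,0],
    [-40,0,0,0],
    [-10,0,0,0],
    [0,30,0,0],
    [0,40,0,0],
    [0,40,0,0],
    [0,40,0,0],
    [0,35,0,0],
    [0,0,0,0],
  ],
  grip=0,
)

```text
clock: 18.52
position: [545.1, 401.2, 291.8]
ee_rot: [0.082, 0.703, -0.085, 0.701]
contact_force: [-0.2, -0.4, -0.9]
gripper_width: 0.2
```

Request:
drive_tool(
  motion=[
    [0,0,0,0],
    [0,0,0,0],
    [0,0,0,0],
  ],
)

```text
clock: 18.77
position: [544.8, 395.0, 296.8]
ee_rot: [0.085, 0.702, -0.085, 0.702]
contact_force: [-0.5, -0.2, 0.7]
gripper_width: 0.0
```

```bash
cat >> h.py <<'E'
def box():
    p,_,_=st(); a=np.radians(76.3); d=p[:2]-[501.7,227.3]
    print("box x",round(d@[np.cos(a),np.sin(a)],1),"y",round(d@[-np.sin(a),np.cos(a)],1),"z",round(p[2],1))
E
python3 -c "
from h import *
box()
b=arm.get_image('side')[130:330,180:380,::-1]
cv2.imwrite('pics/c3.png',cv2.resize(b,(600,600),interpolation=cv2.INTER_CUBIC))"
```

```text
t 18.77 pos [544.8 395.  296.8] yaw -13.81 tiltx [-0.001 -0.001 -1.   ] F [-0.5  -0.16  0.75] w 0.0
box x 173.1 y -2.2 z 296.8
```

View pics/c3.png

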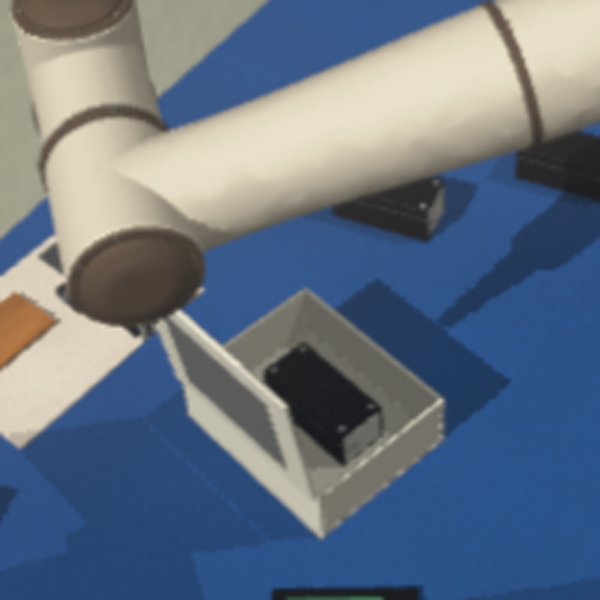

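Picture 7 shows the tool behind the lid with the case flat in the box. Before descending I'll check how high the forearm clears the lid.

```bash
python3 -c "
from h import *
S=Cam('side')
for z in (297,370,420,470,520): print(z,S.proj([[545,395,z]]).round(0), S.proj([[500,345,z]]).round(0))
"
```

```text
297 [[228. 240.]] [[254. 234.]]
370 [[224. 221.]] [[251. 215.]]
420 [[221. 206.]] [[249. 201.]]
470 [[217. 191.]] [[246. 185.]]
520 [[214. 175.]] [[244. 169.]]
```

Request:
drive_tool(
  motion=[
    [25,0,0,0],
    [25,0,0,0],
    [20,0,0,0],
    [6,0,0,0],
    [0,0,0,0],
    [0,-10,0,0],
    [0,-10,0,0],
    [0,-10,0,0],
    [0,-10,0,0],
    [0,0,0,0],
  ],
)

```text
clock: 19.65
position: [535.1, 355.0, 222.9]
ee_rot: [0.086, 0.702, -0.085, 0.702]
contact_force: [-0.2, 0.3, 0.2]
gripper_width: 0.0
```

Request:
drive_tool(
  motion=[
    [0,-9,0,0],
    [0,-9,0,0],
    [0,-9,0,0],
    [3,-9,0,0],
    [3,-10,0,0],
    [3,-10,0,0],
    [4,-10,0,0],
    [0,0,0,0],
  ],
)

```text
clock: 20.32
position: [518.5, 290.5, 207.2]
ee_rot: [0.084, 0.703, -0.086, 0.701]
contact_force: [-0.0, 0.4, 0.5]
gripper_width: -0.3
```

```bash
python3 -c "
from h import *
box()
b=arm.get_image('side')[130:330,180:380,::-1]
cv2.imwrite('pics/c4.png',cv2.resize(b,(600,600),interpolation=cv2.INTER_CUBIC))"
```

```text
t 20.32 pos [518.5 290.5 207.2] yaw -13.86 tiltx [-0.003 -0.002 -1.   ] F [-0.04  0.42  0.51] w -0.3
box x 65.3 y -1.3 z 207.2
```

View pics/c4.png

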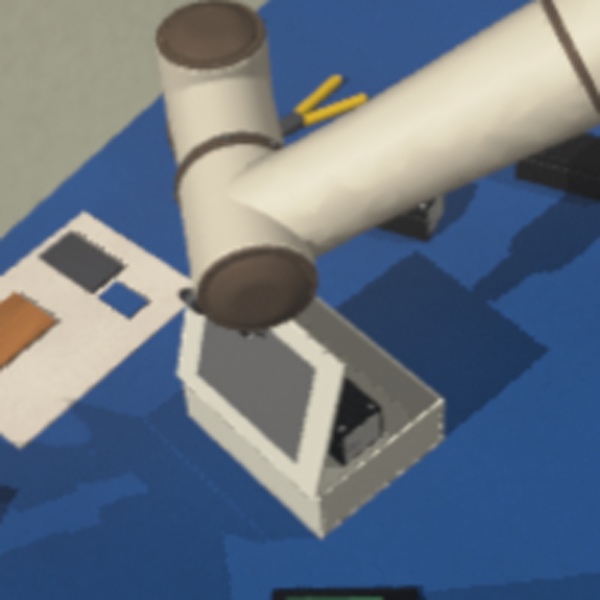

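Picture 8 shows the lid at about 1.2 to 1.3 rad and following the tool, so I'll continue along the arc.

Request:
drive_tool(
  motion=[
    [4,-9,0,0],
    [4,-9,0,0],
    [4,-9,0,0],
    [5,-10,0,0],
    [6,-8,0,0],
    [6,-8,0,0],
    [7,-8,0,0],
    [7,-8,0,0],
    [0,0,0,0],
  ],
)

```text
clock: 21.12
position: [501.6, 223.8, 163.2]
ee_rot: [0.084, 0.703, -0.086, 0.701]
contact_force: [-0.4, -0.2, -0.1]
gripper_width: -0.1
```

Request:
drive_tool(
  motion=[
    [8,-6,0,0],
    [9,-6,0,0],
    [9,-6,0,0],
    [9,-5,0,0],
    [9,-3,0,0],
    [9,-3,0,0],
    [8,-3,0,0],
    [0,0,0,0],
    [0,0,0,0],
  ],
)

```text
clock: 21.87
position: [495.3, 194.5, 103.6]
ee_rot: [0.084, 0.702, -0.085, 0.702]
contact_force: [-0.0, 0.3, -0.4]
gripper_width: -0.1
```

```bash
python3 -c "
from h import *
box()
b=arm.get_image('side')[130:330,180:380,::-1]
cv2.imwrite('pics/c5.png',cv2.resize(b,(600,600),interpolation=cv2.INTER_CUBIC))"
```

```text
t 21.87 pos [495.3 194.5 103.6] yaw -13.78 tiltx [-0.001 -0.001 -1.   ] F [-0.03  0.34 -0.42] w -0.1
box x -33.3 y -1.6 z 103.6
```

View pics/c5.png

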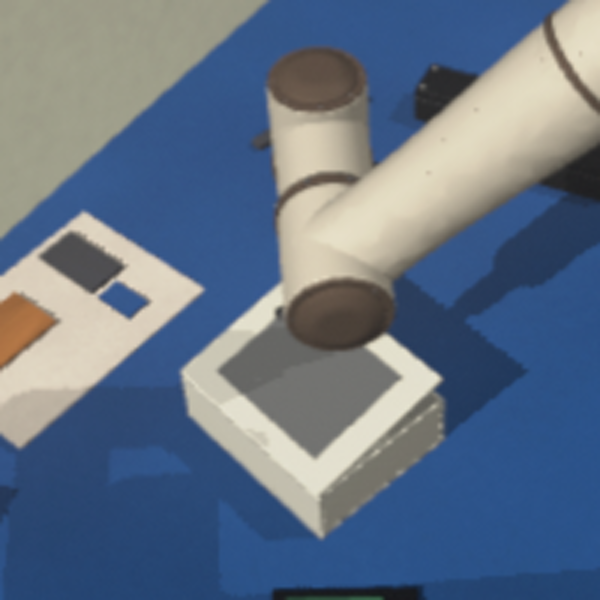

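Picture 9 shows the lid nearly shut. I'll press it down to the rim.

Request:
drive_tool(
  motion=[
    [6,-1,0,0],
    [6,-1,0,0],
    [5,-1,0,0],
    [4,0,0,0],
    [3,0,0,0],
    [2,0,0,0],
    [1,0,0,0],
    [0,0,0,0],
    [0,0,0,0],
  ],
)

```text
clock: 22.67
position: [495.0, 192.0, 77.3]
ee_rot: [0.085, 0.702, -0.085, 0.702]
contact_force: [-0.0, -0.1, -0.3]
gripper_width: 0.1
```

Request:
drive_tool(
  motion=[
    [1,0,0,0],
    [1,0,0,0],
    [1,0,0,0],
    [1,0,0,0],
    [0,0,0,0],
    [0,0,0,0],
    [0,0,0,0],
  ],
)

```text
clock: 23.25
position: [495.3, 192.2, 76.4]
ee_rot: [0.084, 0.702, -0.084, 0.703]
contact_force: [-6.6, -1.3, 17.7]
gripper_width: -0.4
```

Request:
drive_tool(
  motion=[
    [-10,0,0,0],
    [-30,0,0,0],
    [-40,0,0,0],
    [-40,0,0,0],
    [-40,-20,-20,0],
    [0,-30,-20,0],
    [0,-30,-20,0],
    [0,-30,-20,0],
    [0,-30,-10,0],
    [0,0,0,0],
  ],
)

```text
clock: 24.08
position: [373.9, 76.2, 227.4]
ee_rot: [0.086, 0.702, -0.085, 0.701]
contact_force: [0.5, 0.5, -0.2]
gripper_width: -0.3
```

Request:
drive_tool(
  motion=[
    [0,0,0,0],
    [0,0,0,0],
    [0,0,0,0],
  ],
)

```text
clock: 24.33
position: [378.5, 80.3, 227.5]
ee_rot: [0.085, 0.702, -0.085, 0.702]
contact_force: [-0.4, -0.3, -0.3]
gripper_width: 0.0
```

```bash
python3 -c "
from h import *
st()
a=arm.get_image('top')[120:280,190:440,::-1];b=arm.get_image('side')[130:330,180:430,::-1]
cv2.imwrite('pics/c6.png',np.vstack([cv2.resize(a,(450,288),interpolation=cv2.INTER_CUBIC),cv2.resize(b,(450,360),interpolation=cv2.INTER_CUBIC)])[:600])"
```

```text
t 24.33 pos [378.5  80.3 227.5] yaw -13.76 tiltx [ 0.  0. -1.] F [-0.4  -0.32 -0.34] w 0.0
```

View pics/c6.png

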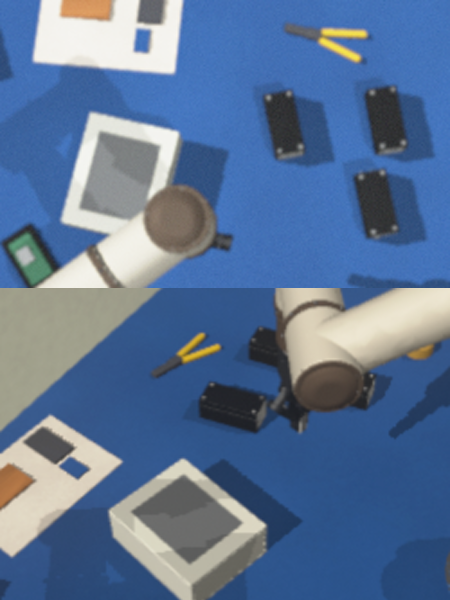

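Picture 10 shows the lid flat on the rim, the three empty cases upright where they began, and the bystanders unmoved. I'll hand in.

```bash
python3 -c "
from bench import arm
print(arm.job_done())"
```

```text
the job is handed in; nothing more can be done
None
```

I found the full case, laid it in the white box and shut the lid, then handed the job in at about 24 s of the 72 s allowed. The hand-in gives no verdict, so the result rests on my own checks.

- **Finding it:** I lifted each case about 28 mm and read the force. Three gave -1.7, -0.9 and -0.9 N. The fourth, the one nearest the robot on the box side, gave -5.9 N, so that was the full one. The two -0.9 N readings are a little lighter than the stated empty weight allows, which I put down to sensor noise of about 0.5 N.
- **Placing it:** I set it down slowly until the wrist force turned to contact (about +6 N) before opening the fingers. The pictures then showed it flat in the box with the lid open.
- **Closing the lid:** I pushed it round with closed fingers. It stopped firmly at 76.4 mm (a shut lid's top is at about 76.5 mm) with 18 N of force.
- **Last picture:** The lid was flat on the rim, the three empty cases stood upright where they began, and the arm was clear of everything. The pliers and phone looked unmoved. The tin was only partly in view, and I never went near it. I judged these positions by eye and did not measure them again.

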